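# Clamp a batten end in the holding jig to the set force

### The job

Put the loose batten end into the holding jig, flat on its board with one end under the clamp foot, and slide it gently home until it is flush against both the end stop and the fence. Then turn the clamp's T-handle clockwise until the sprung indicator tab pops out of the clamp head, and stop there: any tighter would bruise the wood. Work the clamp only by its T-handle, never touch the tab, and leave the other things on the bench where they are.

Things in the scene. Friction and masses are not known exactly. Their poses are not given: they have to be found in the camera images.
- jig: Holding jig, fixed to the bench: plywood board 18 mm thick with fence, end stop and a grey swan-neck screw clamp. Origin on the bench top right below the axis of the upright spindle; z up, x away from the operator's side towards the clamp's column, y along the seated batten towards its free end. Board: x -52 to 106, y -52 to 60 mm; the batten lies on it, at z = 18.
- clamp: The clamp's grey casting (frame as the jig's). Jig coordinates, mm: column x 47 to 81, y -18 to 18; arm 30 wide at z 94 to 126; round head 47 in diameter about the spindle, z 86 to 130, with a brass collar on top to z = 138. Nothing stands over the board at y > 35, where the batten's free end sticks out past the board's edge (y = 60).
- end_stop: Aluminium end stop of the jig, 20 mm high above the board (frame as the jig's): its face is at y = -20 mm and looks to +y, x from -29 to 17 mm.
- fence: Aluminium fence of the jig, 20 mm high above the board (frame as the jig's): its face is at x = +17.5 mm and looks to -x, y from -32 to 35 mm.
- home (a point): Point of the jig where the centre of the batten lies when it is fully home: jig coordinates 0, 40, 33 mm. Axes as the jig's.
- batten_mid (a point): Centre of the batten end, a plain brown wooden bar 35 x 120 x 30 mm (x, y, z of its own axes; y is its length, 30 its height), 60 to 100 g, lying loose on the bench to the left of the jig. Either end may go in first.
- batten: The same batten; origin at the centre of its underside, axes as above.
- foot: Round steel presser foot of the clamp, 28 mm diameter, at the lower end of the spindle; origin at the centre of its flat underside. It goes up and down and does not turn. It starts 5 to 9 mm above the top of a batten lying on the board.
- handle_grip (a point): Centre of the T-handle's dark steel bar, on top of the spindle about 0.18 m above the bench. The bar lies along this point's x: 64 mm long, 15 mm thick, 18 mm high, ends 18 mm round; same either way round. Below it is bare spindle, 14 mm thick, 25 mm or more down to the collar. Clockwise from above screws down and it stays where it is left.
- handle: T-handle and spindle, turning as one; origin on the axis at the foot's underside. About 0.3 N m turns it freely, up to 0.6 N m under load. From the start it takes roughly 0.4 to 0.7 of a turn to reach the set force, so several grasps. It sinks 3.2 mm a radian until the foot bears on the wood; from there on the nut rises instead and the bar stays at its height, so pushing it on downwards only adds to the force on the wood.
- tab: Indicator tab: flat steel tongue 18 mm wide, 6 mm thick, in a slot in the front of the head (the jig's -x side), 108 mm above the bench. Frame as the jig's while it is in; moves 14 mm along -x as it pops out. Clamping lifts a sprung nut in the head; at the set force (differs by start, about 45 to 65 N at the foot) the tab is freed and snaps out for good. A third to one radian more is too tight (75 N).
- tab_face (a point): Centre of the tab's outer end face: jig x = -26.5 mm while it is in (nearly flush with the head), -40.5 mm when popped out.
- tape_measure: Bystander: tape measure 38 x 90 x 66 mm; origin under its centre.
- block_b: Bystander: square wooden packing block 60 x 60 x 30 mm; origin under its centre.
- hex_key: Bystander: small hex key 30 x 80 x 4 mm; origin under its centre.
Things that resemble listed ones, but are neither listed nor needed, are in the scene too. Leave any black look-alike of the batten alone.

How it is judged:
By the outcome, as a careful person would: the job done as asked, in the order asked, and still so for the second after the job is handed in, with the robot touching nothing.
It also fails if it takes over 72 s, if anything falls off the work surface, if the arm or the gripper's body presses on something with over 40 N, if the wrist force passes 120 N, or if a joint passes its speed limit or range.

### The arm

A 6-joint arm with a two-finger parallel gripper is mounted at the origin on the work surface; the furniture and walls round the work are solid. World frame = base frame: x ahead of the robot, y to its left, z up, the work surface at z = 0. Lengths are in m, angles in rad, forces in N, time in s.
With the tool pointing down it reaches from about 0.375 to 0.75 m from the base axis. Payload 9 kg.
Tool frame: the origin (TCP) lies at the centre of the arm's flange, where the gripper is bolted on; the fingertips stand 173 mm ahead of it and the grasp point (between the pads) lies 155 mm ahead of it; z points along the fingers, y is the line along which they close (so a half turn about z gives the same grasp; the last joint's range is limited). The gripper opens to 85 mm and grips with 20 to 120 N. Pads are 22 mm wide; open, the fingers measure 114 mm over their backs; the gripper's body (76 mm by 85 mm) begins 54 mm behind the grasp point. The pads swing forward as they close: fully open they stand 13 mm farther back than shut.
Start: joints at [0.937, 0.104, 0.097, 1.564, 0, 1.353], TCP at [0.242, 0.549, 0.405] pointing down, gripper open.
Joint ranges: [-2.99, 2.99], [-0.84, 1.86], [-1.1, 1.16], [-1.84, 2.11], [-1.51, 1.56], [-3.14, 3.14]. Speed limits (rad/s): [2.22, 2.22, 2.57, 3.14, 3.14, 3.14].

### API

Orientations are given as a unit quaternion [w, x, y, z].
In Python, from workcell import robot gives the robot as it stands.
- The arm moves only by the tool play_rows, never from a script. Its argument "steps" is a list of rows, each an object of numbers: "tx", "ty", "tz": the shift along the world's x, y, z in units of 0.5 m (1.0 is 0.5 m); "ax", "ay", "az": the turn, a rotation vector about the world's x, y, z in units of 180 degrees (1.0 is 180 degrees). In form: [{"tx": .., "ty": .., "tz": .., "ax": .., "ay": .., "az": ..}, ...]. A call has 1 to 20 rows; each row is the pose to reach, as a shift and turn from the pose commanded when the call began, turning the shorter way round; what a row does not reach only later rows make up. A row lasts 1/8 s, in which the tool goes at most 62.5 mm and 10.7 degrees, less where a joint would pass 70% of its speed; a pose out of reach is approached as far as the arm can. A call with a number of a shift or a turn outside -1 to 1 is refused whole. A call with a gripper value outside its range is refused whole. "jaw" is the gripper's target within -1 to 1 (shut at 1, half-way at 0, fully open at -1), set as the call begins (left out, the last holds). The fingers move at their own pace and stop on an object; "newtons" is the grip in N (left out, the last holds). Time passes only in rows, so rows that repeat a pose let the fingers close. It gives the time, the measured TCP pose, the force, the opening and the grip force at its end, in the units of the state.
- robot.read_state(): the state, without advancing time (a new reading comes with each control period).
- robot.read_camera(name): name is "scene" or "side" or "wrist"; returns (picture, depth): 480x640x3 uint8, blue, green, red; 480x640 float32, m along the optical axis (not along the pixel's ray), 0 where there is no reading.
- robot.calibration(name): a dict with "mtx" (3x3 intrinsics, pixels), "dist" ([k1, k2, p1, p2, k3] as OpenCV has them; the pictures are not rectified), "R" (3x3) and "t" (3): a world point X has camera coordinates R X + t. Camera axes: x right, y down, z forward; pixel columns grow to the right and rows downward; lengths in m; the calibration is good to about 2 mm. A picture is of the moment at which its call begins: read the wrist's pose just before it. calibration takes no time and is no camera call; for the wrist camera it gives the pose at the moment of the call.
- robot.sign_off(): hands the job in; it is judged then, once.
The state is a dict: "time_s": time; "qpos": joint angles; "dq": joint speeds; "joint_efforts": joint torques, N m; "ee_pos": TCP position; "ee_rot": TCP orientation; "wrist_force": force on the tool from outside, world axes, zero at the start; "moment": the same for the moment, N m; "grip_width": finger opening in m; "grip_force": force on a finger pad.
Only numpy, scipy, OpenCV 4.12 (cv2) and the standard library are available. Lean on these libraries where they do the work, as an engineer would, in place of code of your own. Each camera call takes 0.05 s, during which the arm holds its last target. There are 200 camera calls.

## Working session

There is one attempt and no reset: what is moved stays moved. The work goes in short steps, Python scripts to look and compute and a tool call to move; the robot and the scene stay as the last step left them, time stands still between calls to the robot, and variables do not carry over. Pictures are saved under pics/ and viewed, at most 10 in all, crops included, and the job is handed in when it is done.

Besides the shell and the picture viewer there is one more tool, called after "Call:" by a JSON object that holds its "method" and its "body", one argument or row to a line. play_rows: Moves the arm, as the interface text tells. Shifts and turns lie within -1 to 1; 1 stands for 0.5 m of shift or 180 degrees of turn. Its arguments: {"type":"object","properties":{"steps":{"type":"array","items":{"type":"object","properties":{"tx":{"type":"number","minimum":-1,"maximum":1},"ty":{"type":"number","minimum":-1,"maximum":1},"tz":{"type":"number","minimum":-1,"maximum":1},"ax":{"type":"number","minimum":-1,"maximum":1},"ay":{"type":"number","minimum":-1,"maximum":1},"az":{"type":"number","minimum":-1,"maximum":1}}}},"jaw":{"type":"number"},"newtons":{"type":"number"}},"required":["steps"]}

```bash
ls; mkdir -p pics; cat > h.py <<'E'
import numpy as np, cv2
from workcell import robot
def cast(cam,uv,z,cal=None):
    c=cal or robot.calibration(cam); uv=np.asarray(uv,float).reshape(-1,1,2)
    n=cv2.undistortPoints(uv,np.array(c["mtx"]),np.array(c["dist"])).reshape(-1,2)
    R=np.array(c["R"]);o=-R.T@np.array(c["t"]).ravel()
    d=np.c_[n,np.ones(len(n))]@R
    return o+d*((z-o[2])/d[:,2])[:,None]
def deproj(cam,uv,depth,cal=None):
    c=cal or robot.calibration(cam); u=np.asarray(uv,float).reshape(-1,1,2)
    n=cv2.undistortPoints(u,np.array(c["mtx"]),np.array(c["dist"])).reshape(-1,2)
    R=np.array(c["R"]);z=np.array([depth[int(round(b)),int(round(a))] for a,b in np.asarray(uv).reshape(-1,2)])
    return (np.c_[n,np.ones(len(n))]*z[:,None]-np.array(c["t"]).ravel())@R
def proj(cam,X,cal=None):
    c=cal or robot.calibration(cam)
    return cv2.projectPoints(np.asarray(X,float).reshape(-1,1,3),cv2.Rodrigues(np.array(c["R"]))[0],np.array(c["t"],float).ravel(),np.array(c["mtx"]),np.array(c["dist"]))[0].reshape(-1,2)
E
python3 - <<'E'
from h import *
print(robot.read_state())
for n in("scene","side"):
    c=robot.calibration(n);p,d=robot.read_camera(n);cv2.imwrite(f"pics/{n}0.png",p);np.savez(f"{n}0.npz",p=p,d=d)
    R=np.array(c["R"]);print(n,-R.T@np.array(c["t"]).ravel(),R[2],c["mtx"][0])
E
```

```text
pics
{'time_s': 0.0, 'qpos': array([ 9.37262399e-01,  1.04696395e-01,  9.64739638e-02,  1.56388823e+00,
       -1.11938091e-05,  1.35311588e+00]), 'dq': array([-0.00190869, -0.00030988, -0.00034058,  0.00038682,  0.0004503 ,
        0.00098578]), 'joint_efforts': array([ 1.36998074e-04, -5.56934774e+01,  5.03641927e+01,  1.70465035e-02,
       -4.34888962e-04,  2.11189376e-05]), 'ee_pos': array([0.24230174, 0.54878581, 0.40392645]), 'ee_rot': array([-2.66228833e-04,  2.06431694e-01,  9.78460793e-01, -6.00849315e-04]), 'wrist_force': array([-0.45525822,  0.01189823, -0.22728964]), 'moment': array([0.02893731, 0.01556365, 0.0311139 ]), 'grip_force': 0.0, 'grip_width': 0.08534966211930238}
scene [-0.43234025 -0.77835662  1.18318063] [ 0.52731071  0.5170633  -0.67423212] [595.30266629   0.         324.26111688]
side [ 0.28606782 -0.98012374  0.86935966] [ 0.0900726   0.80640991 -0.58445701] [473.50059736   0.         320.66003401]
```

View pics/scene0.png

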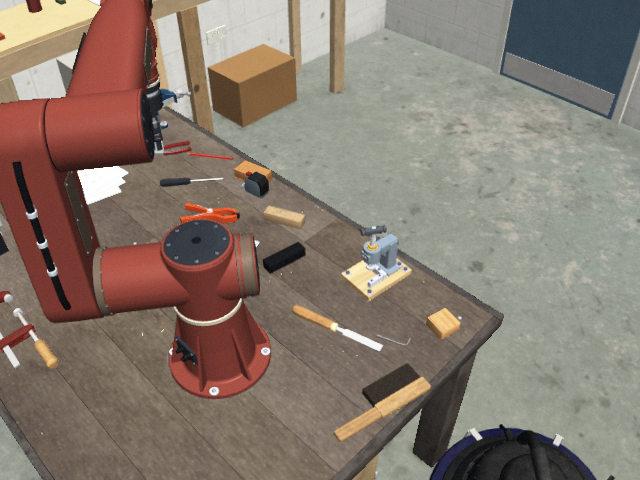

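View pics/side0.png

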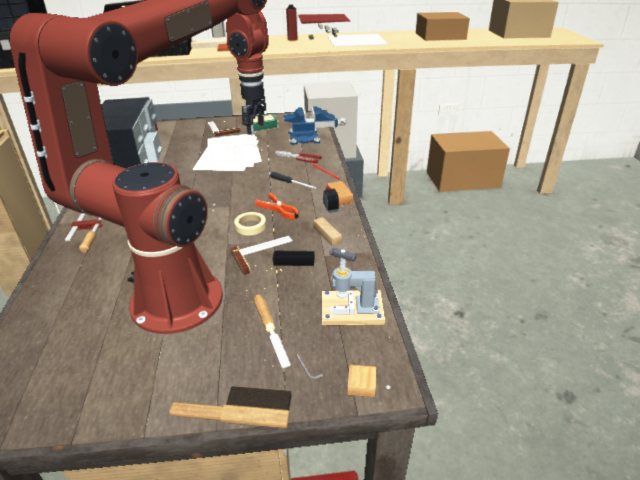

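The batten is at scene (284,216) / side (328,231) and the black look-alike at scene (284,258). The jig's board is at scene (376,277) / side (352,307), with the dark handle bar at scene (373,230) / side (343,254).

```bash
python3 - <<'E'
from h import *
for n,b,j in(("scene",(284,216),(366,288)),("side",(328,231),(335,318))):
    f=np.load(f"{n}0.npz");p,d=f["p"],f["d"];hsv=cv2.cvtColor(p,cv2.COLOR_BGR2HSV)
    for s,nm in((b,"bat"),(j,"jig")):
        print(n,nm,hsv[s[1]-1:s[1]+2,s[0]-2:s[0]+3].reshape(-1,3).tolist()[::3], "pt",deproj(n,[s],d).round(4))
        m=cv2.inRange(hsv,(8,60,110),(30,200,255))
        k,l,st,ce=cv2.connectedComponentsWithStats(m)
        i=l[s[1],s[0]];print(i,st[i])
        if i==0: continue
        v,u=np.nonzero((l==i)&(d>0));P=deproj(n,np.c_[u,v],d)
        print("z pct",np.percentile(P[:,2],[5,25,50,75,95]).round(4))
        zt=np.percentile(P[:,2],85 if nm=="bat" else 50);Q=P[abs(P[:,2]-zt)<.004]
        (c,sz,a)=cv2.minAreaRect((Q[:,:2]*1000).astype(np.float32));print("rect",c,sz,a,len(Q))
    # handle
    m=(l*0).astype(np.uint8)
    x0,y0,x1,y1=(355,220,390,242) if n=="scene" else (325,244,362,264)
    roi=np.s_[y0:y1,x0:x1];vv,uu=np.mgrid[roi]
    P=deproj(n,np.c_[uu.ravel(),vv.ravel()],d);g=hsv[roi].reshape(-1,3)
    k=(P[:,2]>.16)&(P[:,2]<.21)&(g[:,2]<140);Q=P[k]
    print("handle",len(Q),Q.mean(0).round(4),cv2.minAreaRect((Q[:,:2]*1000).astype(np.float32)),np.percentile(Q[:,2],[5,50,95]).round(4))
    big=cv2.resize(p[200:310,260:420] if n=="scene" else p[210:330,280:400],None,fx=5 if n=="scene" else 5,fy=5,interpolation=cv2.INTER_CUBIC);cv2.imwrite(f"pics/{n}c.png",big)
E
```

```text
scene bat [[18, 84, 227], [17, 87, 217], [18, 88, 220], [18, 84, 226], [18, 95, 209]] pt [[0.4312 0.2345 0.0338]]
299 [263 205  42  24 636]
z pct [-0.0016  0.0118  0.0253  0.0293  0.033 ]
rect (440.80560302734375, 245.12286376953125) (42.47921371459961, 121.47393798828125) 21.94037628173828 266
scene jig [[22, 76, 247], [20, 88, 237], [21, 84, 243], [21, 81, 238], [21, 80, 241]] pt [[ 0.3956 -0.1196  0.0199]]
383 [ 311  219  108   83 2011]
z pct [-0.0038 -0.0001  0.0062  0.0169  0.0208]
rect (470.841796875, -29.115524291992188) (332.6832275390625, 176.29969787597656) 86.57069396972656 299
handle 185 [ 0.4313 -0.1018  0.1888] ((432.60650634765625, -100.93212890625), (21.812427520751953, 64.2197265625), 53.08390426635742) [0.1782 0.1903 0.1959]
side bat [[20, 78, 239], [20, 80, 238], [21, 78, 240], [21, 79, 240], [20, 77, 238]] pt [[0.4437 0.2213 0.0333]]
21 [ 221  114  133  140 5869]
z pct [-0.0021  0.0002  0.0021  0.0046  0.0316]
rect (409.6099548339844, 514.22314453125) (591.669921875, 349.08123779296875) 70.19728088378906 150
side jig [[24, 58, 253], [24, 59, 253], [24, 64, 252], [24, 64, 252], [24, 72, 249]] pt [[ 0.413  -0.1384  0.0163]]
156 [ 319  252   96  146 4481]
z pct [-0.0026 -0.0005  0.0013  0.017   0.0306]
rect (471.646484375, -115.96005249023438) (512.7706909179688, 189.2410125732422) 89.75762939453125 2680
handle 176 [ 0.4348 -0.1028  0.189 ] ((435.2470397949219, -100.17030334472656), (18.047382354736328, 64.2744140625), 58.49946975708008) [0.1802 0.1897 0.1958]
```

View pics/scenec.png

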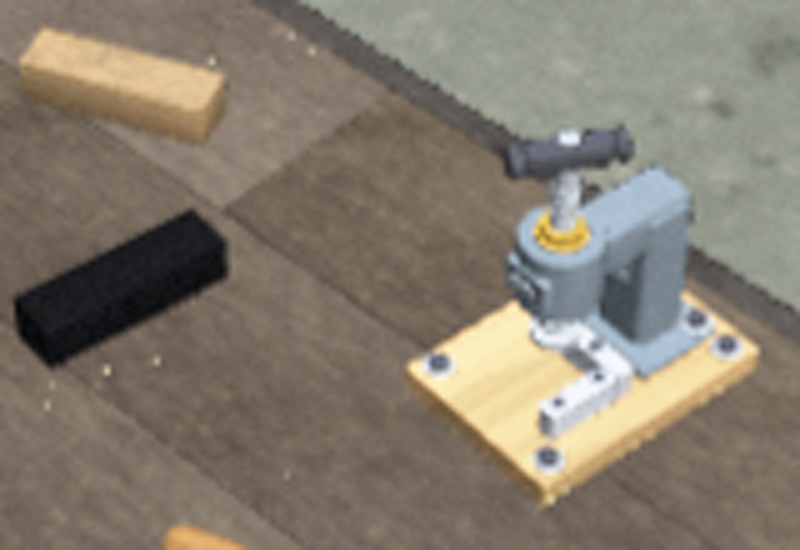

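The crop shows the jig with its column on the far side, the aluminium L (fence and stop) at the near-right, and the board corners at scene px (342,273), (369,299) and (412,270). I'll fit the batten and board from both views.

```bash
cat >> h.py <<'E'
def dense(n,f,box,cal=None):
    p,d=f["p"],f["d"];x0,y0,x1,y1=box;vv,uu=np.mgrid[y0:y1,x0:x1];uv=np.c_[uu.ravel(),vv.ravel()]
    P=deproj(n,uv,d,cal);h=cv2.cvtColor(p,cv2.COLOR_BGR2HSV)[y0:y1,x0:x1].reshape(-1,3)
    ok=d[y0:y1,x0:x1].ravel()>0
    return uv[ok],P[ok],h[ok]
def rect(P): return cv2.minAreaRect((P[:,:2]*1000).astype(np.float32))
def toolcast(cam,mask,z,cal=None):
    v,u=np.nonzero(mask);return cast(cam,np.c_[u,v],z,cal)
E
python3 - <<'E'
from h import *
for n,bb,jb in(("scene",(258,200,310,232),(335,215,420,302)),("side",(308,212,350,250),(315,270,392,330))):
    f=np.load(f"{n}0.npz")
    uv,P,h=dense(n,f,bb);w=(h[:,0]>10)&(h[:,0]<28)&(h[:,1]>55)&(h[:,2]>200)&(P[:,2]>.024)
    Q=cast(n,uv[w],.03);print(n,"batten top",w.sum(),rect(Q),np.median(P[w,2]))
    uv,P,h=dense(n,f,jb);w=(h[:,0]>15)&(h[:,0]<30)&(h[:,1]>40)&(h[:,2]>190)&(abs(P[:,2]-.018)<.007)
    Q=cast(n,uv[w],.018);print("board",w.sum(),rect(Q),np.median(P[w,2]))
print(cast("scene",[(341.6,273),(369,297.5),(411.6,270)],.018))
c=robot.calibration("wrist");R=np.array(c["R"]);print("wrist",-R.T@np.array(c["t"]).ravel(),R)
E
```

```text
scene batten top 277 ((441.397705078125, 246.3957977294922), (33.37983322143555, 118.26685333251953), 22.77452278137207) 0.029496001811972757
board 879 ((460.8227844238281, -101.19349670410156), (115.78205108642578, 157.5781707763672), 83.06205749511719) 0.01744587101442173
side batten top 240 ((446.30255126953125, 242.0338134765625), (34.470088958740234, 130.65135192871094), 20.77981948852539) 0.030663631212233134
board 969 ((462.97125244140625, -102.54788208007812), (122.27070617675781, 156.26976013183594), 83.19722747802734) 0.017767356180310688
[[ 0.39188968 -0.03524879  0.018     ]
 [ 0.377439   -0.14615618  0.018     ]
 [ 0.53256483 -0.16424584  0.018     ]]
wrist [0.17263594 0.57978787 0.37303078] [[ 0.40429096  0.91462754 -0.00229804]
 [ 0.87241562 -0.38487516  0.30126747]
 [ 0.27466307 -0.12380456 -0.95353691]]
```

Call:
{"method": "play_rows", "body": {
  "steps": [
    {"tx":0.37,"ty":-0.532,"tz":-0.1,"az":-0.246},
    {"tx":0.37,"ty":-0.532,"tz":-0.1,"az":-0.246},
    {"tx":0.37,"ty":-0.532,"tz":-0.1,"az":-0.246},
    {"tx":0.37,"ty":-0.532,"tz":-0.1,"az":-0.246},
    {"tx":0.37,"ty":-0.532,"tz":-0.1,"az":-0.246},
    {"tx":0.37,"ty":-0.532,"tz":-0.1,"az":-0.246},
    {"tx":0.37,"ty":-0.532,"tz":-0.1,"az":-0.246},
    {"tx":0.37,"ty":-0.532,"tz":-0.1,"az":-0.246}
  ],
  "jaw": -1,
  "newtons": 40
}}

```text
invalid input
```

```bash
python3 - <<'E'
from h import *
c=robot.calibration("wrist");s=robot.read_state();p,d=robot.read_camera("wrist");cv2.imwrite("pics/w1.png",p);np.savez("w1.npz",p=p,d=d)
print(s["ee_pos"],s["ee_rot"],s["qpos"],s["dq"].round(3),s["time_s"])
uv,P,h=dense("wrist",{"p":p,"d":d},(0,0,640,480),c)
w=(h[:,0]>10)&(h[:,0]<28)&(h[:,1]>55)&(P[:,2]>.024)&(P[:,2]<.036)&(np.hypot(P[:,0]-.443,P[:,1]-.2445)<.09)
Q=cast("wrist",uv[w],.03,c);print(w.sum(),rect(Q),np.median(P[w,2]))
E
```

```text
[0.24228962 0.54880625 0.40401051] [-2.49429651e-04  2.06404131e-01  9.78466652e-01 -5.32608653e-04] [9.37294019e-01 1.04643913e-01 9.65708095e-02 1.56389938e+00
 1.45588126e-05 1.35309113e+00] [-0.    -0.001  0.003  0.001  0.    -0.001] 0.1
49 ((443.88623046875, 199.68023681640625), (12.476232528686523, 11.209227561950684), 69.9816665649414) 0.029161645567989964
```

View pics/w1.png

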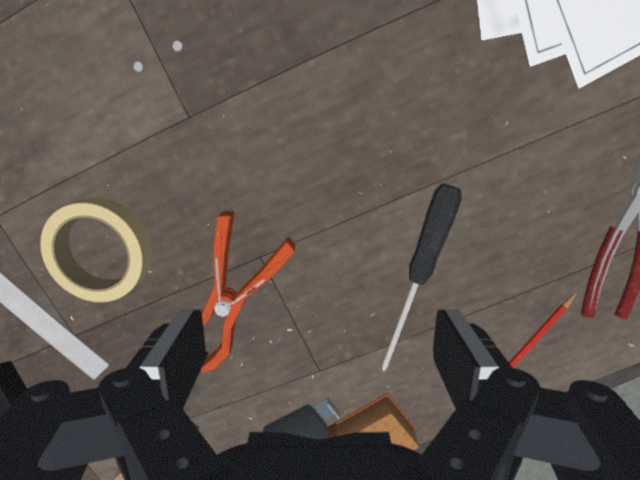

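The wrist view shows only tape, pliers and screwdriver, because the move was refused. I'll resend it with every field given.

Call:
{"method": "play_rows", "body": {
  "steps": [
    {"tx":0.37,"ty":-0.53,"tz":-0.1,"ax":0,"ay":0,"az":-0.246},
    {"tx":0.37,"ty":-0.53,"tz":-0.1,"ax":0,"ay":0,"az":-0.246},
    {"tx":0.37,"ty":-0.53,"tz":-0.1,"ax":0,"ay":0,"az":-0.246},
    {"tx":0.37,"ty":-0.53,"tz":-0.1,"ax":0,"ay":0,"az":-0.246},
    {"tx":0.37,"ty":-0.53,"tz":-0.1,"ax":0,"ay":0,"az":-0.246},
    {"tx":0.37,"ty":-0.53,"tz":-0.1,"ax":0,"ay":0,"az":-0.246},
    {"tx":0.37,"ty":-0.53,"tz":-0.1,"ax":0,"ay":0,"az":-0.246},
    {"tx":0.37,"ty":-0.53,"tz":-0.1,"ax":0,"ay":0,"az":-0.246}
  ],
  "jaw": -1,
  "newtons": 40
}}

```text
time_s: 1.15
ee_pos: [0.4267, 0.285, 0.355]
ee_rot: [-0.0, 0.559, 0.829, 0.0]
wrist_force: [-0.2, -0.2, 0.1]
grip_width: 0.086
grip_force: 0.0
```

```bash
cat > w.py <<'E'
import sys
from h import *
n=sys.argv[1]
c=robot.calibration("wrist");s=robot.read_state();p,d=robot.read_camera("wrist");cv2.imwrite(f"pics/{n}.png",p);np.savez(f"{n}.npz",p=p,d=d)
print(s["ee_pos"],s["qpos"].round(3),s["time_s"])
uv,P,h=dense("wrist",{"p":p,"d":d},(0,0,640,480),c)
w=(h[:,0]>10)&(h[:,0]<28)&(h[:,1]>55)&(P[:,2]>.024)&(P[:,2]<.036)&(np.hypot(P[:,0]-.443,P[:,1]-.2445)<.08)
Q=cast("wrist",uv[w],.03,c);print(w.sum(),rect(Q),np.median(P[w,2]))
E
python3 w.py w2
```

```text
[0.42672876 0.28496079 0.35503662] [ 0.333 -0.167 -0.258  1.479  0.     1.52 ] 1.15
6260 ((443.92657470703125, 247.42678833007812), (34.89775848388672, 120.70758056640625), 22.525922775268555) 0.02983396614000071
```

View pics/w2.png

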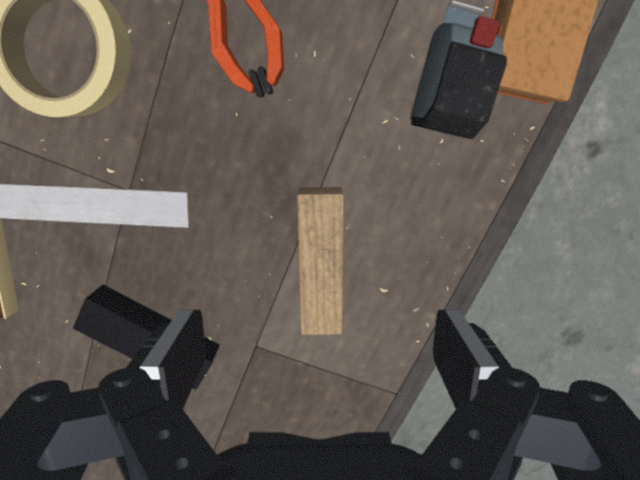

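The batten is in clear view at (320,262), measuring 34.9 x 120.7 mm with its top at 29.8 mm, so it checks out; the look-alike is well clear at (145,335). Descending to grasp its far end.

Call:
{"method": "play_rows", "body": {
  "steps": [
    {"tx":0.002,"ty":0.002,"tz":-0.1,"ax":0,"ay":0,"az":0.003},
    {"tx":0.002,"ty":0.002,"tz":-0.2,"ax":0,"ay":0,"az":0.003},
    {"tx":0.002,"ty":0.002,"tz":-0.28,"ax":0,"ay":0,"az":0.003},
    {"tx":0.002,"ty":0.002,"tz":-0.33,"ax":0,"ay":0,"az":0.003},
    {"tx":0.002,"ty":0.002,"tz":-0.354,"ax":0,"ay":0,"az":0.003},
    {"tx":0.002,"ty":0.002,"tz":-0.354,"ax":0,"ay":0,"az":0.003},
    {"tx":0.002,"ty":0.002,"tz":-0.354,"ax":0,"ay":0,"az":0.003}
  ]
}}

```text
time_s: 2.08
ee_pos: [0.4288, 0.2854, 0.1791]
ee_rot: [0.001, 0.556, 0.831, 0.001]
wrist_force: [0.2, 0.1, 0.9]
grip_width: 0.0859
grip_force: 0.0
```

Call:
{"method": "play_rows", "body": {
  "steps": [
    {"tx":0,"ty":0,"tz":0,"ax":0,"ay":0,"az":0},
    {"tx":0,"ty":0,"tz":0,"ax":0,"ay":0,"az":0},
    {"tx":0,"ty":0,"tz":0,"ax":0,"ay":0,"az":0},
    {"tx":0,"ty":0,"tz":0,"ax":0,"ay":0,"az":0},
    {"tx":0,"ty":0,"tz":0,"ax":0,"ay":0,"az":0},
    {"tx":0,"ty":0,"tz":0,"ax":0,"ay":0,"az":0}
  ],
  "jaw": 0.8,
  "newtons": 40
}}

```text
time_s: 2.82
ee_pos: [0.4286, 0.2849, 0.1782]
ee_rot: [0.0, 0.556, 0.831, 0.0]
wrist_force: [-0.3, -0.9, 6.2]
grip_width: 0.0341
grip_force: 41.1
```

Call:
{"method": "play_rows", "body": {
  "steps": [
    {"tx":0,"ty":0,"tz":0.06,"ax":0,"ay":0,"az":0},
    {"tx":0,"ty":0,"tz":0.14,"ax":0,"ay":0,"az":0},
    {"tx":0.008,"ty":-0.1,"tz":0.14,"ax":0,"ay":0,"az":-0.04},
    {"tx":0.015,"ty":-0.2,"tz":0.14,"ax":0,"ay":0,"az":-0.08},
    {"tx":0.024,"ty":-0.3,"tz":0.14,"ax":0,"ay":0,"az":-0.12},
    {"tx":0.03,"ty":-0.4,"tz":0.14,"ax":0,"ay":0,"az":-0.163},
    {"tx":0.038,"ty":-0.47,"tz":0.14,"ax":0,"ay":0,"az":-0.163},
    {"tx":0.038,"ty":-0.493,"tz":0.14,"ax":0,"ay":0,"az":-0.163},
    {"tx":0.038,"ty":-0.493,"tz":0.1,"ax":0,"ay":0,"az":-0.163},
    {"tx":0.038,"ty":-0.493,"tz":0.06,"ax":0,"ay":0,"az":-0.163},
    {"tx":0.038,"ty":-0.493,"tz":0.042,"ax":0,"ay":0,"az":-0.163},
    {"tx":0.038,"ty":-0.493,"tz":0.042,"ax":0,"ay":0,"az":-0.163}
  ]
}}

```text
time_s: 4.32
ee_pos: [0.447, 0.0389, 0.1982]
ee_rot: [-0.001, 0.748, 0.664, -0.0]
wrist_force: [-0.1, 0.2, -2.0]
grip_width: 0.0345
grip_force: 40.5
```

```bash
python3 - <<'E'
from h import *
p,d=robot.read_camera("side");np.savez("side1.npz",p=p,d=d);q,e=robot.read_camera("scene");np.savez("scene1.npz",p=q,d=e)
a=cv2.resize(p[215:335,270:400],None,fx=4,fy=4,interpolation=cv2.INTER_CUBIC);b=cv2.resize(q[190:310,320:390],None,fx=4,fy=4,interpolation=cv2.INTER_CUBIC)
cv2.imwrite("pics/j1.png",np.hstack([a,b]));print(robot.read_state()["wrist_force"])
E
```

```text
[-0.36824514 -0.83456728 -0.97147206]
```

View pics/j1.png

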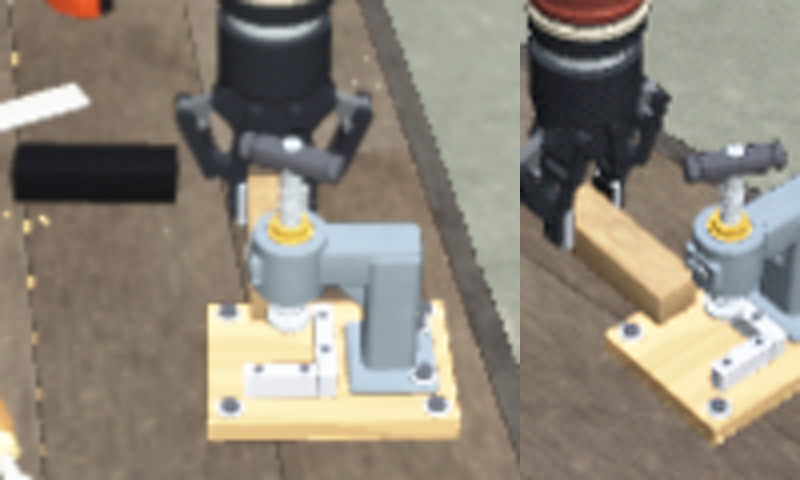

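The batten is lined up with the channel, with its inner end just over the board edge and below the foot. Sliding in with a small offset from the fence.

Call:
{"method": "play_rows", "body": {
  "steps": [
    {"tx":-0.002,"ty":-0.016,"tz":0.001,"ax":0,"ay":0,"az":0},
    {"tx":-0.004,"ty":-0.032,"tz":0.001,"ax":0,"ay":0,"az":0},
    {"tx":-0.006,"ty":-0.048,"tz":0.001,"ax":0,"ay":0,"az":0},
    {"tx":-0.008,"ty":-0.064,"tz":0.001,"ax":0,"ay":0,"az":0},
    {"tx":-0.01,"ty":-0.08,"tz":0.001,"ax":0,"ay":0,"az":0},
    {"tx":-0.0115,"ty":-0.094,"tz":0.001,"ax":0,"ay":0,"az":0},
    {"tx":-0.013,"ty":-0.106,"tz":0.001,"ax":0,"ay":0,"az":0},
    {"tx":-0.013,"ty":-0.106,"tz":0.001,"ax":0,"ay":0,"az":0}
  ]
}}

```text
time_s: 5.42
ee_pos: [0.4408, -0.015, 0.1992]
ee_rot: [0.0, 0.749, 0.663, 0.0]
wrist_force: [-0.1, -0.3, -0.8]
grip_width: 0.0344
grip_force: 40.5
```

Call:
{"method": "play_rows", "body": {
  "steps": [
    {"tx":0,"ty":0,"tz":-0.003,"ax":0,"ay":0,"az":0},
    {"tx":0,"ty":0,"tz":-0.005,"ax":0,"ay":0,"az":0},
    {"tx":0,"ty":0,"tz":-0.005,"ax":0,"ay":0,"az":0}
  ]
}}

```text
time_s: 5.8
ee_pos: [0.4408, -0.0144, 0.1966]
ee_rot: [-0.0, 0.748, 0.663, -0.0]
wrist_force: [-0.1, -0.1, -1.1]
grip_width: 0.0346
grip_force: 40.5
```

Call:
{"method": "play_rows", "body": {
  "steps": [
    {"tx":0,"ty":0,"tz":-0.001,"ax":0,"ay":0,"az":0},
    {"tx":0,"ty":0,"tz":-0.002,"ax":0,"ay":0,"az":0},
    {"tx":0,"ty":0,"tz":-0.002,"ax":0,"ay":0,"az":0}
  ]
}}

```text
time_s: 6.18
ee_pos: [0.4409, -0.0145, 0.1961]
ee_rot: [0.0, 0.748, 0.663, 0.0]
wrist_force: [-2.6, 1.6, 4.7]
grip_width: 0.0344
grip_force: 41.2
```

Call:
{"method": "play_rows", "body": {
  "steps": [
    {"tx":0.002,"ty":0,"tz":0,"ax":0,"ay":0,"az":0},
    {"tx":0.004,"ty":-0.0005,"tz":0,"ax":0,"ay":0,"az":0},
    {"tx":0.004,"ty":-0.0005,"tz":0,"ax":0,"ay":0,"az":0}
  ]
}}

```text
time_s: 6.55
ee_pos: [0.4429, -0.0149, 0.1961]
ee_rot: [0.0, 0.748, 0.663, -0.0]
wrist_force: [-2.3, 0.7, 6.4]
grip_width: 0.0344
grip_force: 41.3
```

Call:
{"method": "play_rows", "body": {
  "steps": [
    {"tx":0.002,"ty":0,"tz":0.0006,"ax":0,"ay":0,"az":0},
    {"tx":0.003,"ty":0,"tz":0.0006,"ax":0,"ay":0,"az":0},
    {"tx":0.003,"ty":0,"tz":0.0006,"ax":0,"ay":0,"az":0}
  ]
}}

```text
time_s: 6.92
ee_pos: [0.4444, -0.0149, 0.1961]
ee_rot: [0.0, 0.748, 0.663, -0.0]
wrist_force: [-2.2, -0.6, 4.5]
grip_width: 0.034
grip_force: 40.9
```

Call:
{"method": "play_rows", "body": {
  "steps": [
    {"tx":0.002,"ty":0,"tz":0,"ax":0,"ay":0,"az":0},
    {"tx":0.002,"ty":0,"tz":0,"ax":0,"ay":0,"az":0}
  ]
}}

```text
time_s: 7.18
ee_pos: [0.4455, -0.0149, 0.1961]
ee_rot: [0.0, 0.748, 0.663, 0.0]
wrist_force: [-2.3, -0.5, 4.4]
grip_width: 0.0346
grip_force: 41.0
```

Call:
{"method": "play_rows", "body": {
  "steps": [
    {"tx":0.002,"ty":0,"tz":0,"ax":0,"ay":0,"az":0},
    {"tx":0.002,"ty":0,"tz":0,"ax":0,"ay":0,"az":0}
  ]
}}

```text
time_s: 7.42
ee_pos: [0.4464, -0.0149, 0.1961]
ee_rot: [0.0, 0.748, 0.663, 0.0]
wrist_force: [-2.8, -1.3, 5.1]
grip_width: 0.0346
grip_force: 41.1
```

Call:
{"method": "play_rows", "body": {
  "steps": [
    {"tx":0.002,"ty":0,"tz":0,"ax":0,"ay":0,"az":0},
    {"tx":0.002,"ty":0,"tz":0,"ax":0,"ay":0,"az":0}
  ]
}}

```text
time_s: 7.68
ee_pos: [0.4469, -0.0148, 0.196]
ee_rot: [-0.0, 0.749, 0.663, -0.001]
wrist_force: [-7.7, -0.3, 9.1]
grip_width: 0.0345
grip_force: 41.8
```

```bash
python3 - <<'E'
from h import *
s=robot.read_state();print(s["wrist_force"],s["moment"],s["ee_pos"])
E
```

```text
[-7.66381656 -0.33471197  9.05159918] [-0.27812697  1.60479229 -0.35643182] [ 0.44688216 -0.01481324  0.19602775]
```

Call:
{"method": "play_rows", "body": {
  "steps": [
    {"tx":-0.001,"ty":-0.003,"tz":0.0008,"ax":0,"ay":0,"az":0},
    {"tx":-0.0015,"ty":-0.006,"tz":0.0008,"ax":0,"ay":0,"az":0},
    {"tx":-0.002,"ty":-0.009,"tz":0.0008,"ax":0,"ay":0,"az":0},
    {"tx":-0.002,"ty":-0.009,"tz":0.0008,"ax":0,"ay":0,"az":0}
  ]
}}

```text
time_s: 8.18
ee_pos: [0.4461, -0.0188, 0.1962]
ee_rot: [-0.001, 0.748, 0.663, 0.0]
wrist_force: [-2.8, 5.2, 4.2]
grip_width: 0.034
grip_force: 41.2
```

Call:
{"method": "play_rows", "body": {
  "steps": [
    {"tx":-0.0002,"ty":-0.002,"tz":0,"ax":0,"ay":0,"az":0},
    {"tx":-0.0002,"ty":-0.002,"tz":0,"ax":0,"ay":0,"az":0}
  ]
}}

```text
time_s: 8.43
ee_pos: [0.446, -0.0194, 0.1962]
ee_rot: [-0.001, 0.748, 0.664, 0.001]
wrist_force: [-3.4, 9.1, 4.7]
grip_width: 0.0342
grip_force: 41.3
```

Call:
{"method": "play_rows", "body": {
  "steps": [
    {"tx":-0.0002,"ty":-0.002,"tz":0,"ax":0,"ay":0,"az":0},
    {"tx":-0.0002,"ty":-0.002,"tz":0,"ax":0,"ay":0,"az":0}
  ]
}}

```text
time_s: 8.68
ee_pos: [0.4459, -0.0197, 0.1962]
ee_rot: [-0.002, 0.748, 0.664, 0.002]
wrist_force: [-2.0, 15.1, 6.8]
grip_width: 0.0343
grip_force: 41.4
```

Call:
{"method": "play_rows", "body": {
  "steps": [
    {"tx":0.0005,"ty":0.001,"tz":0.0003,"ax":0,"ay":0,"az":0},
    {"tx":0.002,"ty":0.001,"tz":0.0003,"ax":0,"ay":0,"az":0},
    {"tx":0.003,"ty":0.001,"tz":0.0003,"ax":0,"ay":0,"az":0},
    {"tx":0.003,"ty":0.001,"tz":0.0003,"ax":0,"ay":0,"az":0}
  ]
}}

```text
time_s: 9.18
ee_pos: [0.4466, -0.0195, 0.1962]
ee_rot: [-0.003, 0.748, 0.664, 0.0]
wrist_force: [-8.5, 11.8, 12.0]
grip_width: 0.0342
grip_force: 42.2
```

```bash
python3 - <<'E'
from h import *
s=robot.read_state();print(s["wrist_force"],s["moment"],s["ee_pos"])
p,d=robot.read_camera("side");np.savez("side2.npz",p=p,d=d);q,e=robot.read_camera("scene");np.savez("scene2.npz",p=q,d=e)
a=cv2.resize(p[255:335,315:390],None,fx=6,fy=6,interpolation=cv2.INTER_CUBIC);b=cv2.resize(q[225:305,335:385],None,fx=6,fy=6,interpolation=cv2.INTER_CUBIC)
cv2.imwrite("pics/j2.png",np.hstack([a,b]))
E
```

```text
[-8.54731828 11.80723116 12.04267274] [ 2.01164251  1.95187577 -0.26490845] [ 0.44656363 -0.01949186  0.19616118]
```

View pics/j2.png

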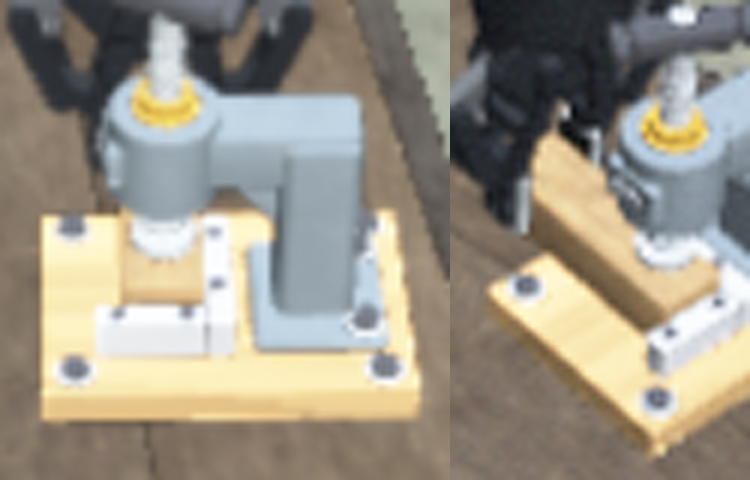

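Batten visibly seated: its end against the stop at crop (160,303), right edge against the fence at (203,270). The moment suggests contact at the fence's outer end, so I'll add a small yaw trim.

Call:
{"method": "play_rows", "body": {
  "steps": [
    {"tx":-0.0005,"ty":0.0006,"tz":0.001,"ax":0,"ay":0,"az":0.002},
    {"tx":-0.0005,"ty":0.0006,"tz":0.001,"ax":0,"ay":0,"az":0.002}
  ]
}}

```text
time_s: 9.52
ee_pos: [0.4463, -0.0194, 0.1962]
ee_rot: [-0.002, 0.746, 0.666, 0.0]
wrist_force: [-7.3, 8.8, 6.3]
grip_width: 0.0344
grip_force: 41.4
```

```bash
python3 -c "
from h import *
s=robot.read_state();print(s['wrist_force'],s['moment'],s['ee_pos'],s['ee_rot'])"
```

```text
[-7.26563715  8.79930354  6.27933597] [ 1.50998766  1.50606167 -0.44610667] [ 0.44627701 -0.01939182  0.19619389] [-2.43734689e-03  7.46155322e-01  6.65767441e-01  9.82372700e-05]
```

Call:
{"method": "play_rows", "body": {
  "steps": [
    {"tx":0,"ty":0,"tz":0,"ax":0,"ay":0,"az":0.002},
    {"tx":0,"ty":0,"tz":0,"ax":0,"ay":0,"az":0.002}
  ]
}}

```text
time_s: 9.78
ee_pos: [0.4462, -0.0194, 0.1962]
ee_rot: [-0.003, 0.744, 0.668, 0.0]
wrist_force: [-7.9, 9.4, 6.9]
grip_width: 0.0347
grip_force: 41.8
```

```bash
python3 -c "
from h import *
s=robot.read_state();print(s['wrist_force'],s['moment'],s['ee_pos'],s['ee_rot'])"
```

```text
[-7.9260904   9.43093987  6.92927866] [ 1.60326761  1.6121753  -0.91554221] [ 0.44621018 -0.01939596  0.19617285] [-2.56948879e-03  7.44283193e-01  6.67859210e-01  4.58032024e-05]
```

Call:
{"method": "play_rows", "body": {
  "steps": [
    {"tx":0.0002,"ty":0,"tz":0.0005,"ax":0,"ay":0,"az":-0.001},
    {"tx":0.0002,"ty":0,"tz":0.0005,"ax":0,"ay":0,"az":-0.001}
  ],
  "newtons": 20
}}

```text
time_s: 10.02
ee_pos: [0.4462, -0.0194, 0.1962]
ee_rot: [-0.003, 0.745, 0.667, -0.0]
wrist_force: [-6.6, 8.5, 3.9]
grip_width: 0.0344
grip_force: 41.3
```

Call:
{"method": "play_rows", "body": {
  "steps": [
    {"tx":0,"ty":0,"tz":0,"ax":0,"ay":0,"az":0},
    {"tx":0,"ty":0,"tz":0,"ax":0,"ay":0,"az":0},
    {"tx":0,"ty":0,"tz":0,"ax":0,"ay":0,"az":0}
  ],
  "jaw": -0.3
}}

```text
time_s: 10.4
ee_pos: [0.4477, -0.0206, 0.1974]
ee_rot: [0.0, 0.745, 0.667, 0.0]
wrist_force: [0.1, 0.0, 0.4]
grip_width: 0.0556
grip_force: 0.0
```

```bash
python3 -c "
from h import *
s=robot.read_state();print(s['wrist_force'],s['moment'],s['ee_pos'],s['ee_rot'],s['grip_width'])"
```

```text
[0.12199542 0.00501141 0.43369964] [-0.0373985  -0.00067618  0.07105629] [ 0.44766587 -0.02064804  0.19739226] [2.63961690e-04 7.45259988e-01 6.66773910e-01 1.85957283e-04] 0.05555362729022441
```

Call:
{"method": "play_rows", "body": {
  "steps": [
    {"tx":0,"ty":0,"tz":0.06,"ax":0,"ay":0,"az":0},
    {"tx":0,"ty":0,"tz":0.16,"ax":0,"ay":0,"az":0},
    {"tx":0,"ty":0,"tz":0.28,"ax":0,"ay":0,"az":0},
    {"tx":0,"ty":0,"tz":0.4,"ax":0,"ay":0,"az":0},
    {"tx":-0.016,"ty":-0.1,"tz":0.445,"ax":0,"ay":0,"az":0},
    {"tx":-0.032,"ty":-0.203,"tz":0.445,"ax":0,"ay":0,"az":0},
    {"tx":-0.032,"ty":-0.203,"tz":0.445,"ax":0,"ay":0,"az":0},
    {"tx":-0.032,"ty":-0.203,"tz":0.445,"ax":0,"ay":0,"az":0}
  ],
  "jaw": -1
}}

```text
time_s: 11.4
ee_pos: [0.4315, -0.1221, 0.4197]
ee_rot: [-0.0, 0.746, 0.666, 0.0]
wrist_force: [0.0, 0.2, -0.2]
grip_width: 0.0854
grip_force: 0.0
```

```bash
cat > w3.py <<'E'
from h import *
import sys
n=sys.argv[1]
c=robot.calibration("wrist");s=robot.read_state();p,d=robot.read_camera("wrist");cv2.imwrite(f"pics/{n}.png",p);np.savez(f"{n}.npz",p=p,d=d)
print(s["ee_pos"],s["qpos"].round(3),s["time_s"])
uv,P,h=dense("wrist",{"p":p,"d":d},(0,0,640,480),c)
near=np.hypot(P[:,0]-.44,P[:,1]+.08)<.2
wood=(h[:,0]>10)&(h[:,0]<30)&(h[:,1]>40)&near
for nm,lo,hi,z in(("bat",.043,.053,.048),("board",.013,.023,.018)):
    w=wood&(P[:,2]>lo)&(P[:,2]<hi);Q=cast("wrist",uv[w],z,c);print(nm,w.sum(),rect(Q),np.median(P[w,2]))
w=near&(P[:,2]>.16)&(P[:,2]<.205)&(np.hypot(P[:,0]-.434,P[:,1]+.102)<.05);print("bar",w.sum(),np.percentile(P[w,2],[5,50,95]));Q=P[w];Q=Q[Q[:,2]>.17];print(rect(Q),Q.mean(0))
E
python3 w3.py w3
```

```text
[ 0.43148502 -0.12205447  0.4197473 ] [-0.569 -0.357 -0.301  1.627  0.     1.114] 11.4
bat 4468 ((443.2659606933594, -43.27783966064453), (86.00814056396484, 34.941226959228516), 82.87861633300781) 0.047770996016761144
board 7099 ((392.05548095703125, -81.18671417236328), (151.60418701171875, 309.3457946777344), 87.7747802734375) 0.017855173076144565
bar 3925 [0.18452094 0.19331261 0.19621034]
((437.0202331542969, -98.73356628417969), (17.755292892456055, 63.66315841674805), 57.180633544921875) [ 0.43692219 -0.09742473  0.19248984]
```

View pics/w3.png

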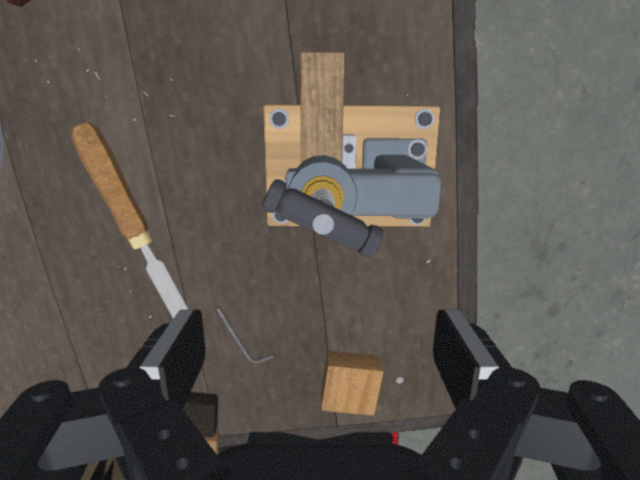

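The wrist view shows the batten at (322,105) sticking out past the board edge at row 107, against the fence at (349,150), with the bar from (275,195) to (372,242). The measured batten puts the jig origin at (436.2,-99.9) mm, matching the bar centre (437,-98.7).

Call:
{"method": "play_rows", "body": {
  "steps": [
    {"tx":0.011,"ty":0.046,"tz":0,"ax":0,"ay":0,"az":0.055},
    {"tx":0.011,"ty":0.046,"tz":0,"ax":0,"ay":0,"az":0.11},
    {"tx":0.011,"ty":0.046,"tz":0,"ax":0,"ay":0,"az":0.165},
    {"tx":0.011,"ty":0.046,"tz":0,"ax":0,"ay":0,"az":0.22},
    {"tx":0.011,"ty":0.046,"tz":0,"ax":0,"ay":0,"az":0.275},
    {"tx":0.011,"ty":0.046,"tz":0,"ax":0,"ay":0,"az":0.33},
    {"tx":0.011,"ty":0.046,"tz":0,"ax":0,"ay":0,"az":0.354},
    {"tx":0.011,"ty":0.046,"tz":-0.04,"ax":0,"ay":0,"az":0.354},
    {"tx":0.011,"ty":0.046,"tz":-0.09,"ax":0,"ay":0,"az":0.354},
    {"tx":0.011,"ty":0.046,"tz":-0.13,"ax":0,"ay":0,"az":0.354},
    {"tx":0.011,"ty":0.046,"tz":-0.155,"ax":0,"ay":0,"az":0.354},
    {"tx":0.011,"ty":0.046,"tz":-0.155,"ax":0,"ay":0,"az":0.354},
    {"tx":0.011,"ty":0.046,"tz":-0.155,"ax":0,"ay":0,"az":0.354}
  ]
}}

```text
time_s: 13.08
ee_pos: [0.4372, -0.0989, 0.3432]
ee_rot: [0.001, 0.281, 0.96, -0.0]
wrist_force: [-0.0, 0.1, 0.5]
grip_width: 0.0856
grip_force: 0.0
```

```bash
python3 - <<'E'
from h import *
q,e=robot.read_camera("scene");np.savez("scene3.npz",p=q,d=e);p,d=robot.read_camera("side")
a=cv2.resize(p[225:305,310:385],None,fx=6,fy=6,interpolation=cv2.INTER_CUBIC);b=cv2.resize(q[205:285,340:390],None,fx=6,fy=6,interpolation=cv2.INTER_CUBIC)
cv2.imwrite("pics/j3.png",np.hstack([a,b]))
O=np.array([.4363,-.0995]);R=np.array([[.9925,.1236],[-.1236,.9925]])
for nm,x in(("tab in",-.0265),("tab out",-.0405)): print(nm,proj("scene",[*(O+R@[x,0]),.108]),proj("side",[*(O+R@[x,0]),.108]))
s=robot.read_state();print(s["qpos"])
E
```

```text
tab in [[364.46546565 257.07747046]] [[331.47705233 279.50961936]]
tab out [[360.34129848 259.50510968]] [[325.80779855 279.56227774]]
[-5.16111161e-01 -3.75197839e-01 -4.54302553e-01  1.49041779e+00
  1.05329639e-04  5.34514024e-02]
```

View pics/j3.png

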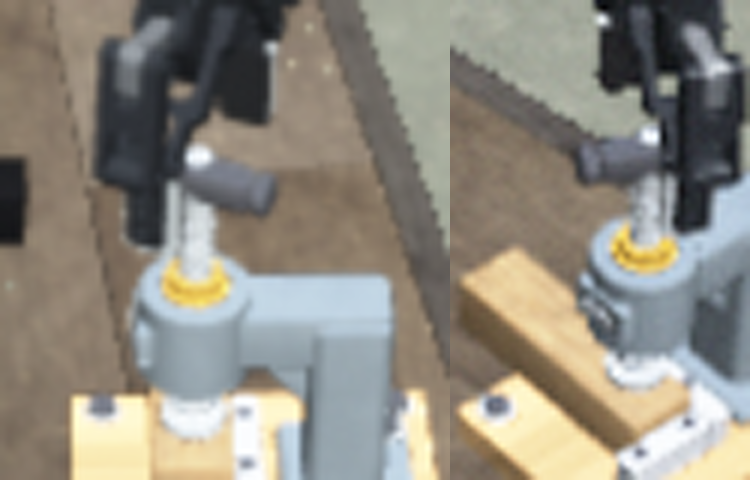

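The fingers straddle the bar around the spindle; in both crops the tab is flush and in view, side px (331,279). Closing.

Call:
{"method": "play_rows", "body": {
  "steps": [
    {"tx":0,"ty":0,"tz":0,"ax":0,"ay":0,"az":0},
    {"tx":0,"ty":0,"tz":0,"ax":0,"ay":0,"az":0},
    {"tx":0,"ty":0,"tz":0,"ax":0,"ay":0,"az":0},
    {"tx":0,"ty":0,"tz":0,"ax":0,"ay":0,"az":0},
    {"tx":0,"ty":0,"tz":0,"ax":0,"ay":0,"az":0},
    {"tx":0,"ty":0,"tz":0,"ax":0,"ay":0,"az":0},
    {"tx":0,"ty":0,"tz":0,"ax":0,"ay":0,"az":0}
  ],
  "jaw": 1,
  "newtons": 80
}}

```text
time_s: 14.05
ee_pos: [0.437, -0.0991, 0.3425]
ee_rot: [0.0, 0.281, 0.96, -0.0]
wrist_force: [-2.0, -0.8, 3.6]
grip_width: 0.0133
grip_force: 78.9
```

```bash
cat > t.py <<'E'
from h import *
import os
r=lambda a:np.round(a,3).tolist()
s=robot.read_state();print(s['time_s'],"F",r(s['wrist_force']),"M",r(s['moment']),"p",r(s['ee_pos']),"yaw",round(2*np.degrees(np.arctan2(s['ee_rot'][2],s['ee_rot'][1])),1),"q6",round(s['qpos'][5],3),"w",r(s['grip_width']),"g",r(s['grip_force']))
o=[]
for n,b in(("side",(319,274,330,285)),("scene",(354,253,364,265))):
    p,d=robot.read_camera(n);x0,y0,x1,y1=b;a=p[y0:y1,x0:x1].astype(float);e=d[y0:y1,x0:x1]
    fn=f"base_{n}.npz"
    if not os.path.exists(fn): np.savez(fn,a=a,e=e)
    z=np.load(fn);o.append((n,int((abs(a-z["a"]).max(2)>40).sum()),round(float(abs(a-z["a"]).mean()),1),int((abs(e-z["e"])>.02).sum())))
print("tab",o)
E
python3 t.py; python3 t.py
```

```text
14.05 F [-1.952, -0.767, 3.623] M [-0.166, 0.296, 0.202] p [0.437, -0.099, 0.343] yaw 147.4 q6 0.053 w 0.013 g 78.863
tab [('side', 0, 0.0, 0), ('scene', 0, 0.0, 0)]
14.15 F [-1.024, -0.583, 4.106] M [-0.2, 0.303, 0.148] p [0.437, -0.099, 0.343] yaw 147.4 q6 0.053 w 0.014 g 78.978
tab [('side', 0, 0.5, 0), ('scene', 0, 1.6, 1)]
```

Call:
{"method": "play_rows", "body": {
  "steps": [
    {"tx":0,"ty":0,"tz":-0.0009,"ax":0,"ay":0,"az":-0.0444},
    {"tx":0,"ty":0,"tz":-0.0018,"ax":0,"ay":0,"az":-0.0888},
    {"tx":0,"ty":0,"tz":-0.0027,"ax":0,"ay":0,"az":-0.1332},
    {"tx":0,"ty":0,"tz":-0.0036,"ax":0,"ay":0,"az":-0.1776},
    {"tx":0,"ty":0,"tz":-0.0045,"ax":0,"ay":0,"az":-0.222},
    {"tx":0,"ty":0,"tz":-0.0045,"ax":0,"ay":0,"az":-0.222}
  ]
}}

```text
time_s: 15.0
ee_pos: [0.4369, -0.0992, 0.3403]
ee_rot: [0.0, 0.593, 0.805, -0.0]
wrist_force: [-2.0, -2.0, 5.2]
grip_width: 0.0136
grip_force: 79.1
```

```bash
python3 t.py
```

```text
15.0 F [-1.972, -2.015, 5.224] M [-0.441, 0.522, -0.052] p [0.437, -0.099, 0.34] yaw 107.3 q6 0.753 w 0.014 g 79.074
tab [('side', 0, 0.4, 1), ('scene', 0, 1.7, 2)]
```

Call:
{"method": "play_rows", "body": {
  "steps": [
    {"tx":0,"ty":0,"tz":-0.0009,"ax":0,"ay":0,"az":-0.0444},
    {"tx":0,"ty":0,"tz":-0.0018,"ax":0,"ay":0,"az":-0.0888},
    {"tx":0,"ty":0,"tz":-0.0027,"ax":0,"ay":0,"az":-0.1332},
    {"tx":0,"ty":0,"tz":-0.0036,"ax":0,"ay":0,"az":-0.1776},
    {"tx":0,"ty":0,"tz":-0.0045,"ax":0,"ay":0,"az":-0.222},
    {"tx":0,"ty":0,"tz":-0.0045,"ax":0,"ay":0,"az":-0.222}
  ]
}}

```text
time_s: 15.85
ee_pos: [0.4369, -0.0991, 0.338]
ee_rot: [0.0, 0.832, 0.554, -0.0]
wrist_force: [-3.7, -1.7, 6.6]
grip_width: 0.0135
grip_force: 79.2
```

```bash
python3 t.py
```

```text
15.85 F [-3.74, -1.703, 6.562] M [-0.419, 0.795, -0.051] p [0.437, -0.099, 0.338] yaw 67.3 q6 1.45 w 0.013 g 79.232
tab [('side', 0, 0.4, 0), ('scene', 0, 1.6, 1)]
```

Call:
{"method": "play_rows", "body": {
  "steps": [
    {"tx":0,"ty":0,"tz":-0.0009,"ax":0,"ay":0,"az":-0.0444},
    {"tx":0,"ty":0,"tz":-0.0018,"ax":0,"ay":0,"az":-0.0888},
    {"tx":0,"ty":0,"tz":-0.0018,"ax":0,"ay":0,"az":-0.0888}
  ]
}}

```text
time_s: 16.32
ee_pos: [0.4368, -0.0991, 0.3371]
ee_rot: [0.0, 0.901, 0.433, -0.0]
wrist_force: [-2.0, -1.7, 5.7]
grip_width: 0.0138
grip_force: 79.3
```

```bash
python3 t.py
```

```text
16.325 F [-1.984, -1.673, 5.672] M [-0.366, 0.972, -0.06] p [0.437, -0.099, 0.337] yaw 51.4 q6 1.729 w 0.014 g 79.289
tab [('side', 0, 0.4, 0), ('scene', 0, 1.6, 3)]
```

Call:
{"method": "play_rows", "body": {
  "steps": [
    {"tx":0,"ty":0,"tz":-0.0009,"ax":0,"ay":0,"az":-0.0444},
    {"tx":0,"ty":0,"tz":-0.0018,"ax":0,"ay":0,"az":-0.0888},
    {"tx":0,"ty":0,"tz":-0.0018,"ax":0,"ay":0,"az":-0.0888}
  ]
}}

```text
time_s: 16.8
ee_pos: [0.4368, -0.0991, 0.3362]
ee_rot: [0.0, 0.953, 0.304, -0.0]
wrist_force: [-2.7, -1.1, 7.4]
grip_width: 0.0138
grip_force: 79.3
```

Call:
{"method": "play_rows", "body": {
  "steps": [
    {"tx":0,"ty":0,"tz":-0.0009,"ax":0,"ay":0,"az":-0.0444},
    {"tx":0,"ty":0,"tz":-0.0018,"ax":0,"ay":0,"az":-0.0888},
    {"tx":0,"ty":0,"tz":-0.0018,"ax":0,"ay":0,"az":-0.0888}
  ]
}}

```text
time_s: 17.18
ee_pos: [0.4367, -0.0991, 0.3353]
ee_rot: [0.0, 0.986, 0.168, -0.0]
wrist_force: [-3.3, -0.1, 7.0]
grip_width: 0.0133
grip_force: 79.4
```

```bash
python3 t.py
```

```text
17.175 F [-3.304, -0.075, 7.034] M [-0.235, 1.09, -0.1] p [0.437, -0.099, 0.335] yaw 19.4 q6 2.287 w 0.013 g 79.393
tab [('side', 0, 0.4, 0), ('scene', 0, 1.8, 3)]
```

Call:
{"method": "play_rows", "body": {
  "steps": [
    {"tx":0,"ty":0,"tz":-0.0009,"ax":0,"ay":0,"az":-0.0444},
    {"tx":0,"ty":0,"tz":-0.0018,"ax":0,"ay":0,"az":-0.0888},
    {"tx":0,"ty":0,"tz":-0.0018,"ax":0,"ay":0,"az":-0.0888}
  ]
}}

```text
time_s: 17.65
ee_pos: [0.4368, -0.099, 0.3349]
ee_rot: [0.0, 1.0, 0.03, -0.0]
wrist_force: [-4.6, 0.0, 10.6]
grip_width: 0.0139
grip_force: 79.9
```

Call:
{"method": "play_rows", "body": {
  "steps": [
    {"tx":0,"ty":0,"tz":-0.0009,"ax":0,"ay":0,"az":-0.0444},
    {"tx":0,"ty":0,"tz":-0.0018,"ax":0,"ay":0,"az":-0.0888},
    {"tx":0,"ty":0,"tz":-0.0018,"ax":0,"ay":0,"az":-0.0888}
  ]
}}

```text
time_s: 18.02
ee_pos: [0.4369, -0.099, 0.3349]
ee_rot: [0.0, 0.994, -0.109, 0.0]
wrist_force: [-6.6, 0.8, 17.0]
grip_width: 0.0138
grip_force: 80.8
```

```bash
python3 t.py
```

```text
18.025 F [-6.646, 0.787, 17.008] M [0.25, 1.73, -0.072] p [0.437, -0.099, 0.335] yaw -12.6 q6 2.845 w 0.014 g 80.802
tab [('side', 0, 0.4, 0), ('scene', 0, 1.6, 1)]
```

The foot bears on the wood, since the bar stopped sinking at TCP z 0.3349. Releasing and regrasping half a turn back.

Call:
{"method": "play_rows", "body": {
  "steps": [
    {"tx":0,"ty":0,"tz":0.002,"ax":0,"ay":0,"az":0},
    {"tx":0,"ty":0,"tz":0.002,"ax":0,"ay":0,"az":0},
    {"tx":0,"ty":0,"tz":0.002,"ax":0,"ay":0,"az":0},
    {"tx":0,"ty":0,"tz":0.05,"ax":0,"ay":0,"az":0},
    {"tx":0,"ty":0,"tz":0.1,"ax":0,"ay":0,"az":0},
    {"tx":0,"ty":0,"tz":0.1,"ax":0,"ay":0,"az":0.055},
    {"tx":0,"ty":0,"tz":0.1,"ax":0,"ay":0,"az":0.11},
    {"tx":0,"ty":0,"tz":0.1,"ax":0,"ay":0,"az":0.165},
    {"tx":0,"ty":0,"tz":0.1,"ax":0,"ay":0,"az":0.22},
    {"tx":0,"ty":0,"tz":0.1,"ax":0,"ay":0,"az":0.275},
    {"tx":0,"ty":0,"tz":0.1,"ax":0,"ay":0,"az":0.33},
    {"tx":0,"ty":0,"tz":0.1,"ax":0,"ay":0,"az":0.385},
    {"tx":0,"ty":0,"tz":0.1,"ax":0,"ay":0,"az":0.44},
    {"tx":0,"ty":0,"tz":0.1,"ax":0,"ay":0,"az":0.495},
    {"tx":0,"ty":0,"tz":0.1,"ax":0,"ay":0,"az":0.5},
    {"tx":0,"ty":0,"tz":0.1,"ax":0,"ay":0,"az":0.5}
  ],
  "jaw": -1
}}

```text
time_s: 20.12
ee_pos: [0.437, -0.099, 0.3831]
ee_rot: [-0.0, 0.781, 0.625, -0.0]
wrist_force: [1.0, 0.6, -0.7]
grip_width: 0.0856
grip_force: 0.0
```

```bash
python3 t.py; python3 - <<'E'
from h import *
c=robot.calibration("wrist");p,d=robot.read_camera("wrist");cv2.imwrite("pics/w4.png",p)
uv,P,h=dense("wrist",{"p":p,"d":d},(0,0,640,480),c)
w=(P[:,2]>.17)&(P[:,2]<.2)&(np.hypot(P[:,0]-.437,P[:,1]+.099)<.045)&(h[:,2]<120);print("bar",w.sum(),rect(P[w]),np.percentile(P[w,2],[5,50,95]))
w=(h[:,0]>10)&(h[:,0]<30)&(h[:,1]>40)&(abs(P[:,2]-.048)<.005)&(P[:,1]>-.09)&(abs(P[:,0]-.44)<.05)
print("bat",w.sum(),rect(cast("wrist",uv[w],.048,c)) if w.sum()>10 else 0)
E
```

```text
20.125 F [1.002, 0.605, -0.713] M [-0.003, 0.055, -0.014] p [0.437, -0.099, 0.383] yaw 77.3 q6 1.276 w 0.086 g 0.0
tab [('side', 0, 0.4, 0), ('scene', 0, 1.8, 1)]
bar 4514 ((436.9219665527344, -98.74609375), (17.483867645263672, 64.3971939086914), 77.5723876953125) [0.1763969  0.18539493 0.18734745]
bat 5502 ((443.0552978515625, -44.893672943115234), (89.55913543701172, 35.00707244873047), 83.1659164428711)
```

Call:
{"method": "play_rows", "body": {
  "steps": [
    {"tx":0,"ty":0,"tz":0,"ax":0,"ay":0,"az":0.055},
    {"tx":0,"ty":0,"tz":0,"ax":0,"ay":0,"az":0.11},
    {"tx":0,"ty":0,"tz":0,"ax":0,"ay":0,"az":0.165},
    {"tx":0,"ty":0,"tz":0,"ax":0,"ay":0,"az":0.22},
    {"tx":0,"ty":0,"tz":0,"ax":0,"ay":0,"az":0.275},
    {"tx":0,"ty":0,"tz":0,"ax":0,"ay":0,"az":0.33},
    {"tx":0,"ty":0,"tz":0,"ax":0,"ay":0,"az":0.385},
    {"tx":0,"ty":0,"tz":0,"ax":0,"ay":0,"az":0.44},
    {"tx":0,"ty":0,"tz":0,"ax":0,"ay":0,"az":0.495},
    {"tx":0,"ty":0,"tz":0,"ax":0,"ay":0,"az":0.501},
    {"tx":0,"ty":0,"tz":-0.05,"ax":0,"ay":0,"az":0.501},
    {"tx":0,"ty":0,"tz":-0.085,"ax":0,"ay":0,"az":0.501},
    {"tx":0,"ty":0,"tz":-0.096,"ax":0,"ay":0,"az":0.501},
    {"tx":0,"ty":0,"tz":-0.096,"ax":0,"ay":0,"az":0.501}
  ]
}}

```text
time_s: 22.02
ee_pos: [0.4369, -0.099, 0.3353]
ee_rot: [-0.0, 0.108, 0.994, 0.0]
wrist_force: [-0.7, 0.1, 0.4]
grip_width: 0.0854
grip_force: 0.0
```

Call:
{"method": "play_rows", "body": {
  "steps": [
    {"tx":0,"ty":0,"tz":0,"ax":0,"ay":0,"az":0},
    {"tx":0,"ty":0,"tz":0,"ax":0,"ay":0,"az":0},
    {"tx":0,"ty":0,"tz":0,"ax":0,"ay":0,"az":0},
    {"tx":0,"ty":0,"tz":0,"ax":0,"ay":0,"az":0},
    {"tx":0,"ty":0,"tz":0,"ax":0,"ay":0,"az":0},
    {"tx":0,"ty":0,"tz":0,"ax":0,"ay":0,"az":0},
    {"tx":0,"ty":0,"tz":0,"ax":0,"ay":0,"az":0}
  ],
  "jaw": 1,
  "newtons": 80
}}

```text
time_s: 22.9
ee_pos: [0.4371, -0.0991, 0.3357]
ee_rot: [0.0, 0.107, 0.994, -0.0]
wrist_force: [0.3, 0.1, 5.8]
grip_width: 0.0134
grip_force: 78.6
```

```bash
python3 t.py
```

```text
22.9 F [0.268, 0.119, 5.761] M [-0.045, 0.179, -0.069] p [0.437, -0.099, 0.336] yaw 167.7 q6 -0.302 w 0.013 g 78.643
tab [('side', 0, 0.4, 0), ('scene', 0, 1.6, 2)]
```

Call:
{"method": "play_rows", "body": {
  "steps": [
    {"tx":0,"ty":0,"tz":0.001,"ax":0,"ay":0,"az":-0.02},
    {"tx":0,"ty":0,"tz":0.001,"ax":0,"ay":0,"az":-0.035},
    {"tx":0,"ty":0,"tz":0.001,"ax":0,"ay":0,"az":-0.035}
  ]
}}

```text
time_s: 23.38
ee_pos: [0.437, -0.0991, 0.3357]
ee_rot: [-0.0, 0.161, 0.987, -0.0]
wrist_force: [0.1, -0.6, 2.3]
grip_width: 0.0134
grip_force: 78.4
```

```bash
python3 t.py
```

```text
23.375 F [0.106, -0.608, 2.344] M [-0.26, -0.017, 0.194] p [0.437, -0.099, 0.336] yaw 161.4 q6 -0.192 w 0.013 g 78.354
tab [('side', 0, 0.4, 0), ('scene', 0, 1.8, 1)]
```

Call:
{"method": "play_rows", "body": {
  "steps": [
    {"tx":0,"ty":0,"tz":0,"ax":0,"ay":0,"az":-0.02},
    {"tx":0,"ty":0,"tz":0,"ax":0,"ay":0,"az":-0.035},
    {"tx":0,"ty":0,"tz":0,"ax":0,"ay":0,"az":-0.035}
  ]
}}

```text
time_s: 23.85
ee_pos: [0.437, -0.0991, 0.3357]
ee_rot: [-0.0, 0.215, 0.977, -0.0]
wrist_force: [-0.2, -0.8, 0.3]
grip_width: 0.0138
grip_force: 78.3
```

```bash
python3 t.py
```

```text
23.85 F [-0.178, -0.786, 0.321] M [-0.373, 0.018, 0.231] p [0.437, -0.099, 0.336] yaw 155.2 q6 -0.083 w 0.014 g 78.252
tab [('side', 0, 0.4, 0), ('scene', 0, 1.8, 2)]
```

Call:
{"method": "play_rows", "body": {
  "steps": [
    {"tx":0,"ty":0,"tz":0,"ax":0,"ay":0,"az":-0.02},
    {"tx":0,"ty":0,"tz":0,"ax":0,"ay":0,"az":-0.035},
    {"tx":0,"ty":0,"tz":0,"ax":0,"ay":0,"az":-0.035}
  ]
}}

```text
time_s: 24.32
ee_pos: [0.437, -0.0991, 0.3357]
ee_rot: [-0.0, 0.268, 0.963, -0.0]
wrist_force: [-0.2, -2.1, 0.1]
grip_width: 0.0139
grip_force: 78.2
```

```bash
python3 t.py
```

```text
24.325 F [-0.202, -2.126, 0.093] M [-0.453, 0.0, 0.286] p [0.437, -0.099, 0.336] yaw 148.9 q6 0.027 w 0.014 g 78.162
tab [('side', 0, 0.4, 0), ('scene', 0, 1.8, 1)]
```

Call:
{"method": "play_rows", "body": {
  "steps": [
    {"tx":0,"ty":0,"tz":0,"ax":0,"ay":0,"az":-0.02},
    {"tx":0,"ty":0,"tz":0,"ax":0,"ay":0,"az":-0.035},
    {"tx":0,"ty":0,"tz":0,"ax":0,"ay":0,"az":-0.035}
  ]
}}

```text
time_s: 24.8
ee_pos: [0.437, -0.0991, 0.3357]
ee_rot: [-0.0, 0.321, 0.947, -0.0]
wrist_force: [1.0, -1.6, 0.0]
grip_width: 0.0133
grip_force: 78.1
```

```bash
python3 t.py
```

```text
24.8 F [0.967, -1.587, 0.002] M [-0.597, 0.043, 0.256] p [0.437, -0.099, 0.336] yaw 142.6 q6 0.137 w 0.013 g 78.096
tab [('side', 0, 0.5, 0), ('scene', 0, 2.2, 3)]
```

Call:
{"method": "play_rows", "body": {
  "steps": [
    {"tx":0,"ty":0,"tz":0,"ax":0,"ay":0,"az":-0.02},
    {"tx":0,"ty":0,"tz":0,"ax":0,"ay":0,"az":-0.035},
    {"tx":0,"ty":0,"tz":0,"ax":0,"ay":0,"az":-0.035}
  ]
}}

```text
time_s: 25.28
ee_pos: [0.4369, -0.0991, 0.3357]
ee_rot: [-0.0, 0.372, 0.928, -0.0]
wrist_force: [-0.3, -1.7, -1.2]
grip_width: 0.0134
grip_force: 78.0
```

```bash
python3 t.py
```

```text
25.275 F [-0.342, -1.704, -1.234] M [-0.688, 0.129, 0.259] p [0.437, -0.099, 0.336] yaw 136.3 q6 0.247 w 0.013 g 78.039
tab [('side', 0, 0.4, 1), ('scene', 1, 2.8, 1)]
```

Call:
{"method": "play_rows", "body": {
  "steps": [
    {"tx":0,"ty":0,"tz":0,"ax":0,"ay":0,"az":-0.02},
    {"tx":0,"ty":0,"tz":0,"ax":0,"ay":0,"az":-0.035},
    {"tx":0,"ty":0,"tz":0,"ax":0,"ay":0,"az":-0.035}
  ]
}}

```text
time_s: 25.75
ee_pos: [0.4369, -0.0991, 0.3357]
ee_rot: [-0.0, 0.423, 0.906, -0.0]
wrist_force: [-1.3, -2.4, -1.9]
grip_width: 0.0135
grip_force: 78.0
```

```bash
python3 t.py
```

```text
25.75 F [-1.28, -2.389, -1.935] M [-0.723, 0.207, 0.296] p [0.437, -0.099, 0.336] yaw 130.0 q6 0.357 w 0.013 g 77.999
tab [('side', 28, 29.5, 28), ('scene', 33, 22.1, 24)]
```

The tab has popped: 28 and 33 pixels changed right where it comes out in the two views, and the depth agrees. Letting go and backing off.

Call:
{"method": "play_rows", "body": {
  "steps": [
    {"tx":0,"ty":0,"tz":0,"ax":0,"ay":0,"az":0},
    {"tx":0,"ty":0,"tz":0,"ax":0,"ay":0,"az":0},
    {"tx":0,"ty":0,"tz":0,"ax":0,"ay":0,"az":0},
    {"tx":0,"ty":0,"tz":0,"ax":0,"ay":0,"az":0},
    {"tx":0,"ty":0,"tz":0.06,"ax":0,"ay":0,"az":0},
    {"tx":0,"ty":0,"tz":0.14,"ax":0,"ay":0,"az":0},
    {"tx":0,"ty":0,"tz":0.2,"ax":0,"ay":0,"az":0},
    {"tx":0,"ty":-0.05,"tz":0.2,"ax":0,"ay":0,"az":-0.05},
    {"tx":0,"ty":-0.05,"tz":0.2,"ax":0,"ay":0,"az":-0.1},
    {"tx":0,"ty":-0.05,"tz":0.2,"ax":0,"ay":0,"az":-0.15},
    {"tx":0,"ty":-0.05,"tz":0.2,"ax":0,"ay":0,"az":-0.2},
    {"tx":0,"ty":-0.05,"tz":0.2,"ax":0,"ay":0,"az":-0.26},
    {"tx":0,"ty":-0.05,"tz":0.2,"ax":0,"ay":0,"az":-0.26},
    {"tx":0,"ty":-0.05,"tz":0.2,"ax":0,"ay":0,"az":-0.26}
  ],
  "jaw": -1
}}

```text
time_s: 27.6
ee_pos: [0.437, -0.124, 0.4358]
ee_rot: [0.0, 0.747, 0.665, 0.0]
wrist_force: [-0.1, 0.0, -0.1]
grip_width: 0.0852
grip_force: 0.0
```

```bash
python3 t.py; python3 w3.py w5; python3 - <<'E'
from h import *
p,_=robot.read_camera("side");q,_=robot.read_camera("scene");w=cv2.imread("pics/w5.png")
a=cv2.resize(p[245:335,315:385],None,fx=4,fy=4,interpolation=cv2.INTER_CUBIC);b=cv2.resize(q[215:305,340:390],None,fx=4,fy=4,interpolation=cv2.INTER_CUBIC)
c=cv2.resize(w[0:300,180:480],(300,300));c=cv2.copyMakeBorder(c,0,60,0,0,cv2.BORDER_CONSTANT)
cv2.imwrite("pics/fin.png",np.hstack([a,b,c]))
E
```

```text
27.6 F [-0.061, 0.024, -0.089] M [0.014, -0.002, -0.041] p [0.437, -0.124, 0.436] yaw 83.3 q6 1.121 w 0.085 g 0.0
tab [('side', 28, 29.9, 28), ('scene', 33, 22.4, 24)]
[ 0.43700968 -0.12405259  0.43581883] [-0.566 -0.332 -0.251  1.651  0.     1.123] 27.7
bat 4064 ((443.57952880859375, -42.966453552246094), (85.60557556152344, 34.735904693603516), 82.32522583007812) 0.047792584732971544
board 6613 ((391.66900634765625, -95.50628662109375), (122.00414276123047, 309.6876220703125), 87.76661682128906) 0.017881122527102975
bar 3120 [0.17881743 0.18575164 0.18870394]
((436.7286376953125, -99.11711883544922), (18.05487060546875, 63.78156661987305), 40.450923919677734) [ 0.43690564 -0.09751021  0.18513236]
```

View pics/fin.png

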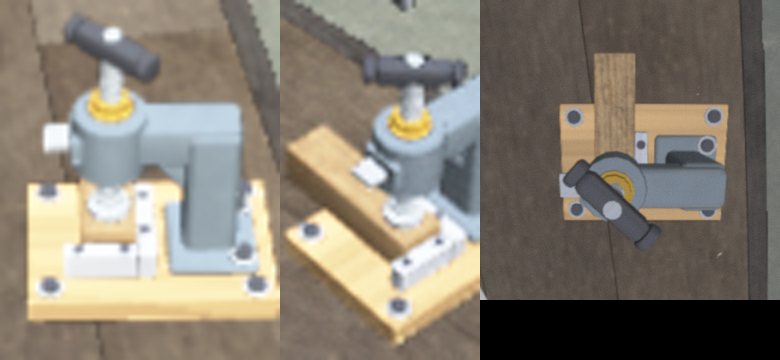

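The tab stands out (side crop (55,137)), the foot is on the batten, and the batten is against the stop and fence with nothing touching it. Handing in.

```bash
python3 -c "
from workcell import robot
print(robot.sign_off())"
```

```text
the job is handed in; nothing more can be done
None
```

The batten is in the jig against the end stop and fence, the clamp was tightened until its indicator tab popped out and no further, and the job was handed in at about 28 s of the 72 s allowed.

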